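# Slide a terminal box cover onto its studs and press it home

## Robot

A 6-joint arm with a two-finger parallel gripper is mounted at the origin on the work surface. World frame = base frame: x ahead of the robot, y to its left, z up, the work surface at z = 0. Lengths are in mm, angles in rad, forces in N, time in s.
With the tool pointing down it reaches from about 325 to 750 mm from the base axis. Payload 7.6 kg.
Tool frame: the origin (TCP) lies midway between the tips of the shut fingers; the grasp point (between the pads) lies env.grip_depth behind it (env.grip_depth is the distance from the TCP to the grasp point, in mm); z points along the fingers, y is the line along which they close (so a half turn about z gives the same grasp; the last joint's range is limited). The gripper opens to 85 mm and grips with 20 to 120 N. Pads are 22 mm wide; open, the fingers measure 114 mm over their backs; the gripper's body (76 mm by 85 mm) begins 54 mm behind the grasp point. The pads swing forward as they close: fully open they stand 13 mm farther back than shut.
Start: joints at [1.273, 0.052, 1.401, -0, 1.689, -0.07], TCP at [118.546, 511.465, 194.423] pointing down, gripper open.
Joint ranges: [-2.9, 2.9], [-0.91, 2.17], [0.12, 2.37], [-1.06, 4.2], [0.26, 2.73], [-2.93, 2.93]. Speed limits (rad/s): [2.57, 2.57, 3.01, 3.14, 3.14, 3.14].

## Interface

Orientations are given as a unit quaternion [w, x, y, z].
In Python, from rig import env gives the robot as it stands. The module is installed in compiled form; this text tells all that it offers. Calls block until the motion is done:
- env.move_ptp(position, orientation): joint-space move of the TCP to a pose.
- env.servo_line(position, speed=150, rot=None, f_stop=None): straight line of the TCP; rot=None keeps the orientation; speed is the mean speed in mm/s. With f_stop (N) it stops when the force on the tool has changed by that much, and returns True; else False.
- env.set_joints(angles): joint-space move.
- env.ungrasp() and env.gripper_close(): open the fingers fully, or close them until they stop; the grip force is fixed at half the most.
- env.sleep(seconds).
- env.ik(position, orientation): joint angles nearest the present ones, or None.
- env.state(): the state.
- env.camera(name): name is "scene" or "top" or "wrist"; returns a dict with "image" (480x640x3 uint8, red, green, blue), "fx", "fy", "cx", "cy" (pixels), "origin" and "orientation" of the camera in the world. Camera axes: x right, y down, z forward; pixel columns grow to the right and rows downward; lengths in mm; the calibration is good to about 2 mm. A picture is of the moment at which its call begins. There is no depth.
A pose or a line that the arm cannot do raises env.IKError and nothing moves.
- env.job_done(): hands the job in; it is judged then, once.
The state is a dict: "time": time; "qpos": joint angles; "joint_vel": joint speeds; "effort": joint torques, N m; "tool_pos": TCP position; "orientation": TCP orientation; "wrist_force": force on the tool from outside, world axes, zero at the start; "ft_torque": the same for the moment, N m; "gripper_width": opening from 0.0 (shut) to 1.0 (fully open); "finger_force": force on a finger pad.
Only numpy, scipy, OpenCV 4.12 (cv2) and the standard library are available. Lean on these libraries where they do the work, as an engineer would, in place of code of your own. Each camera call takes 0.05 s, during which the arm holds its last target. There are 200 camera calls.

## Task

The loose aluminium cover of the machine terminal box lies askew on the tips of the box's four studs. Without picking it up, slide it back against the flange along the far side of the box and along it until it drops over all four studs, then press both ends down past the stiff rubber seals until it sits fully home and level on the rim. Leave the wrench and the screwdriver lying beside the box where they are.

Things in the scene. Friction and masses are not known exactly. Their poses are not given: they have to be found in the camera images.
- housing: Grey steel terminal box, open at the top, bolted down. Origin: on the bench, under the middle of the area that the cover fills; x points from the robot's side to the far side, y to the left along the long side. Rim 140 mm (x) by 184 mm (y), 75 mm above the bench; inside it is hollow. Feet 13 mm high stick out 28 mm at both ends. No guide but the far flange.
- seat (a point): Point on the housing 75 mm above its origin, in the plane of the rim; axes as the housing's. The cover's origin lies here when home. Four upright studs, 10 mm diameter with tapered tips, stand at x = +-32, y = +-44 mm from it and rise 14 mm above the rim.
- flange (a point): Middle of the top edge of the far flange's inner face, at x = 70.8 mm, 26 mm above the rim, fixed to the housing. The flange is 6 mm thick and runs 75 mm to either side of here along housing y. A cover touching it has its holes within 1 mm of the studs in x.
- seal_left (a joint): Sinking of the rubber seal strip on the end wall at housing y = +85 mm (8 mm wide, 110 mm long in x): 0 = standing 6 mm above the rim, 0.006 = flush with it. It yields only under a push of about 8 N and then stays down: the cover's weight alone does not seat it.
- seal_right (a joint): The same strip on the other end wall, at housing y = -85 mm.
- cover: Loose flat aluminium plate, 140 (x) by 180 (y) by 8 mm, 0.28 to 0.44 kg, no handle. Origin: centre of its underside. Four 14 mm through holes at x = +-32, y = +-44 mm. Starts level on the stud tips, 14 mm above the rim, 14 to 24 mm from home to housing -x, up to 32 mm either way along y, turned up to 0.1 rad. Over all studs it drops onto the seals, 6 mm or less above home.
- wrench: Bystander: steel wrench lying flat by the robot's side of the box, under 30 mm high. Origin at the middle of its underside, as for the screwdriver.
- screwdriver: Bystander: screwdriver lying flat beside an end of the box, under 40 mm high.

How it is judged (in metres and radians):
At the end, for the whole second after the job is handed in: The cover is over all four studs, its centre within 5 mm of the seat point sideways and its underside less than 2 mm above the rim, level with the rim within 0.015 rad and square to the box within 0.08 rad, at rest. The wrench and the screwdriver still lie within 40 mm of where they were (z of cover in the frame of seat below 0.002 m and horizontal distance between cover and seat below 0.005 m and angle between the z axis of cover and the z axis of housing, either way round below 0.015 rad and angle between the x axis of cover and the x axis of housing, either way round below 0.08 rad and linear speed of cover below 0.01 m/s); the robot touches nothing.
It fails at once if the wrench or the screwdriver is moved by more than 40 mm (distance of any of wrench, screwdriver from where it was at the start of the episode above 0.04 m).
It fails at once if the cover is picked up: lifted 40 mm or more above the rim (z of cover in the frame of seat above 0.04 m).
It also fails if it takes over 51 s, if anything falls off the work surface, if the arm or the gripper's body presses on something with over 40 N, if the wrist force passes 120 N, or if a joint passes its speed limit or range.

## Working session

There is one attempt and no reset: what is moved stays moved. The work goes in short steps, each a Python script; the robot and the scene stay as the last script left them, time stands still between calls to the robot, and variables do not carry over. Pictures are saved under pics/ and viewed, at most 10 in all, crops included, and the job is handed in when it is done.

```bash
mkdir -p pics; python3 - <<'E'
from rig import env
import cv2
for n in("top","scene"):
    c=env.camera(n); cv2.imwrite(f"pics/{n}0.png",c["image"][:,:,::-1])
    print(n,[c[k] for k in("fx","fy","cx","cy","origin","orientation")])
s=env.state();print(s["time"],s["tool_pos"],s["orientation"],env.grip_depth)
E
```

```text
top [611.8136659382451, 611.8136659382451, 314.09106223451715, 238.32533475629825, array([453.19048431,   1.49607312, 897.90458518]), array([ 0.05057163, -0.69690124,  0.71452543, -0.03499394])]
scene [483.1837770784436, 483.1837770784436, 315.04090787462735, 238.65974555956197, array([854.07699921, 268.21531731, 667.28423284]), array([-0.12821498,  0.41995889,  0.85635376, -0.27176036])]
0.1 [118.45519667 511.14557966 193.69245225] [-1.21167123e-04  1.13652239e-01  9.93520362e-01 -6.66307032e-04] 18.700000000000003
```

View pics/top0.png

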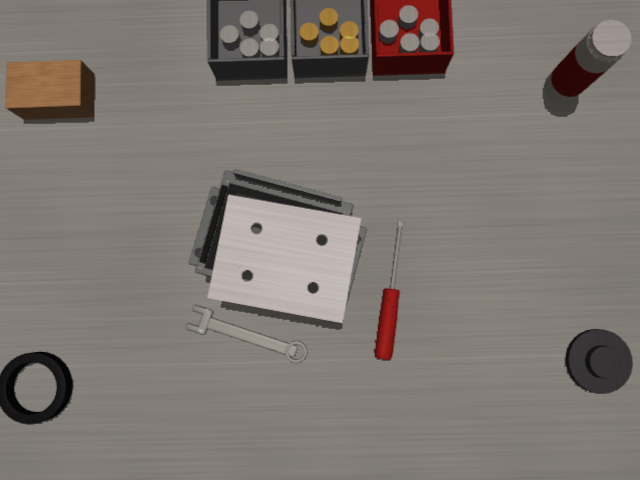

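View pics/scene0.png

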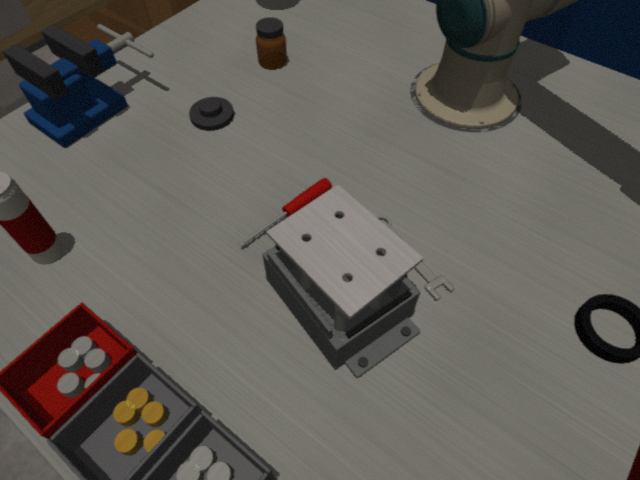

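The top view shows the cover (corners about (231,195), (361,217), (343,325), (209,297)), offset toward the robot and to the right. The flange runs from about (232,172) to (352,206), the wrench is at about (190-305, 310-360), and the screwdriver is at about (375-402, 222-360). I'll enlarge the box next.

```bash
python3 - <<'E'
import cv2
im=cv2.imread("pics/top0.png")[160:310,180:380]
im=cv2.convertScaleAbs(im,alpha=1.5,beta=30)
cv2.imwrite("pics/crop0.png",cv2.resize(im,None,fx=4,fy=4,interpolation=cv2.INTER_CUBIC))
E
cat > h.py <<'E'
import numpy as np,cv2
from scipy.spatial.transform import Rotation as R
def rot(q): return R.from_quat(np.roll(q,-1))
def ray(c,uv,z):
    uv=np.atleast_2d(uv).astype(float)
    d=np.c_[(uv[:,0]-c["cx"])/c["fx"],(uv[:,1]-c["cy"])/c["fy"],np.ones(len(uv))]
    d=rot(c["orientation"]).apply(d); o=np.array(c["origin"])
    return (o+d*((z-o[2])/d[:,2])[:,None])[:,:2]
def proj(c,p):
    q=rot(c["orientation"]).inv().apply(np.atleast_2d(p)-c["origin"])
    return np.c_[c["fx"]*q[:,0]/q[:,2]+c["cx"],c["fy"]*q[:,1]/q[:,2]+c["cy"]]
def cover(c,z,thr=150):
    """centre and yaw (of its x axis) of the bright plate whose top is at height z"""
    m=(c["image"].min(2)>thr).astype(np.uint8)
    m=cv2.morphologyEx(m,cv2.MORPH_OPEN,np.ones((5,5)))
    cs,_=cv2.findContours(m,cv2.RETR_EXTERNAL,cv2.CHAIN_APPROX_NONE)
    f=lambda k:np.linalg.norm(k.reshape(-1,2).mean(0)-[290,250])
    k=min([k for k in cs if cv2.contourArea(k)>4000],key=f)
    p=ray(c,k.reshape(-1,2),z).astype(np.float32)
    (ce,(w,h),a)=cv2.minAreaRect(p)
    a=np.radians(a); a=(a if w<h else a+np.pi/2); a=(a+np.pi/2)%np.pi-np.pi/2
    return np.array(ce),(w,h),a
E
python3 - <<'E'
from rig import env
from h import *
c=env.camera("top")
g=c["image"].min(2);print(g[250,280],g[250,450],g[330,340])
for t in(150,170,190):
  try: print(t,cover(c,97,t))
  except Exception as e: print(t,e)
E
```

```text
177 119 120
150 (array([526.4621582 ,  57.84442902]), (179.8687744140625, 139.23553466796875), np.float64(-0.202825682830162))
170 (array([526.8269043 ,  57.76784515]), (177.81402587890625, 137.8512725830078), np.float64(-0.2039107878163149))
190 min() iterable argument is empty
```

View pics/crop0.png

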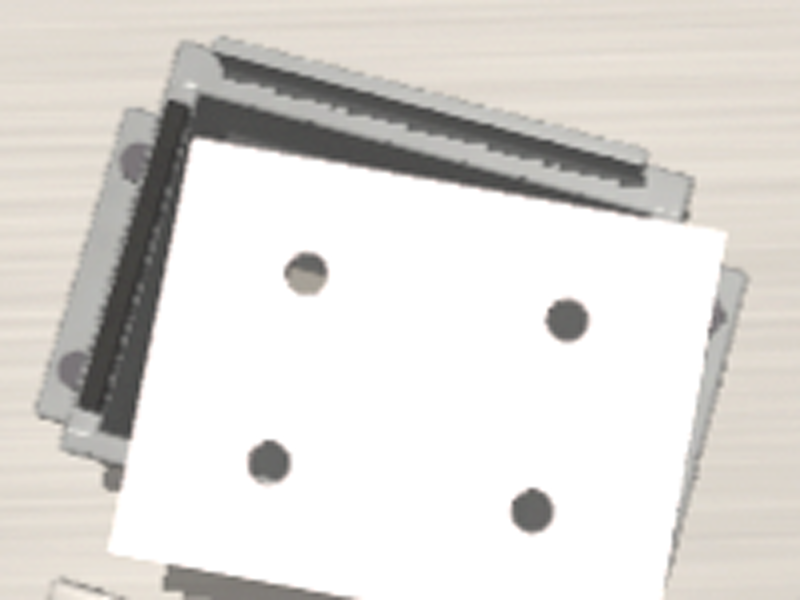

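The crop shows the flange's inner top edge from (217,55) to (647,167) in crop pixels. The rim's outer corners are about (180,42), (693,177) and (62,448).

```bash
python3 - <<'E'
from rig import env
from h import *
c=env.camera("top")
cr=lambda p:np.array(p)/4+[180-.375,160-.375]
f=ray(c,cr([(217,55),(647,167)]),101); d=f[0]-f[1]
print("flange",f,np.linalg.norm(d),"yaw",np.arctan2(-d[0],d[1]))
r=ray(c,cr([(180,42),(693,177),(62,448)]),75)
d2=r[0]-r[1];print("rim",r,np.linalg.norm(d2),np.linalg.norm(r[0]-r[2]),np.arctan2(-d2[0],d2[1]))
a=np.arctan2(-d[0],d[1]);ex=np.array([np.cos(a),np.sin(a)])
print("seat from flange",f.mean(0)-70.8*ex,"from rim",(r[1]+r[2])/2)
# holes
m=(c["image"].min(2)>150).astype(np.uint8)
cs,h=cv2.findContours(m,cv2.RETR_CCOMP,cv2.CHAIN_APPROX_NONE)
for k,hh in zip(cs,h[0]):
    if hh[3]>=0 and cv2.contourArea(k)>30:
        print(ray(c,cv2.minEnclosingCircle(k)[0],97))
# bystanders: screwdriver (red handle and shaft), wrench extents
print("screwdriver",ray(c,[(401,222),(385,360),(375,358),(398,290)],15),"wrench",ray(c,[(190,328),(195,305),(307,352),(296,362)],10))
E
```

```text
flange [[640.45359216 122.86889546]
 [598.58141362 -19.25029435]] 148.15918280144334 yaw -0.2865203576964281
rim [[651.5074094  139.58527009]
 [599.43366144 -35.47824389]
 [512.44855157 180.44325914]] 182.64421467445382 144.93702498103488 -0.28912150884810967
seat from flange [551.60380055  71.81852431] from rim [555.9411065   72.48250762]
[[486.23462177  21.62488616]]
[[504.50449004 107.6330076 ]]
[[548.8411878    8.51753701]]
[[566.73139874  94.59649885]]
screwdriver [[ 581.44184542 -107.19784408]
 [ 384.7133824   -76.59957686]
 [ 387.80725586  -62.57037358]
 [ 483.03374101  -98.90438442]] wrench [[435.84967587 202.01048175]
 [468.69535175 194.76035208]
 [397.9983376   33.81786056]
 [384.27851785  49.84528689]]
```

```bash
cat >> h.py <<'E'
SEAT=np.array([552.5,72.0]);A=-0.287
EX=np.array([np.cos(A),np.sin(A)]);EY=np.array([-EX[1],EX[0]])
_M=np.eye(3);_M[:2,0]=-EX;_M[:2,1]=EY;_M[2,2]=-1
Q=np.roll(R.from_matrix(_M).as_quat(),1)
def W(x,y,z): return np.r_[SEAT+x*EX+y*EY,z]      # housing x,y and world z -> world
def H(p): d=np.array(p)[:2]-SEAT; return np.round([d@EX,d@EY],1)
def show(env,z,msg=""):
    c=env.camera("top")
    try: ce,wh,a=cover(c,z); print(msg,"cover",H(ce),np.round(wh,1),"dyaw",round(a-A,3))
    except ValueError: print("cover not seen")
    s=env.state(); print(msg,"t",round(s["time"],2),"tcp",H(s["tool_pos"]),s["tool_pos"][2].round(1),"F",np.round(s["wrist_force"],1))
    return c
E
python3 - <<'E'
from rig import env
from h import *
env.gripper_close()
env.move_ptp(W(-125,-12,150),Q)
env.servo_line(W(-125,-12,84),speed=100)
print(env.state()["wrist_force"])
print(env.servo_line(W(-66,-12,84),speed=30,f_stop=7))
show(env,97)
p=env.state()["tool_pos"];h=H(p)
env.servo_line(W(h[0]-12,h[1],84),speed=80)
c=show(env,97,"after")
cv2.imwrite("pics/p1.png",c["image"][:,:,::-1])
E
```

```text
[0.45200449 0.12563048 0.46142079]
False
cover not seen
 t 5.83 tcp [-66.1 -12. ] 84.0 F [ 1.   1.2 -0.1]
after cover [-20.6 -21.1] [179.4 139.8] dyaw 0.08
after t 6.17 tcp [-78.  -11.9] 84.2 F [0.2 0.1 0.1]
```

View pics/p1.png

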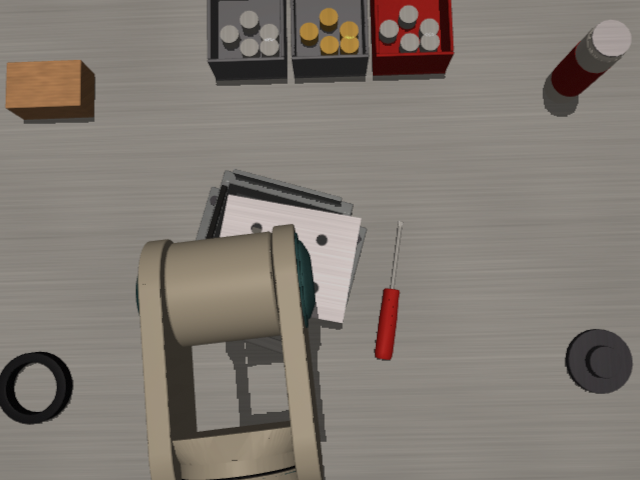

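The cover looks unmoved, with its corners still at (361,217) and (343,325), and the arm hides the near edge. I'll check with the scene camera.

```bash
python3 - <<'E'
from rig import env
from h import *
a=env.camera("scene")["image"][120:400,200:520]
cv2.imwrite("pics/s1.png",cv2.resize(a,None,fx=2.1,fy=2.1)[:,:,::-1])
s=env.state();print(s["tool_pos"],s["gripper_width"],s["finger_force"],s["qpos"])
E
```

```text
[474.40151734  82.58421728  84.13539978] 0.00511201228112622 0.0 [ 9.56963962e-02 -6.35334630e-03  1.68264470e+00 -7.25842051e-05
  1.46486953e+00 -1.18820506e+00]
```

View pics/s1.png

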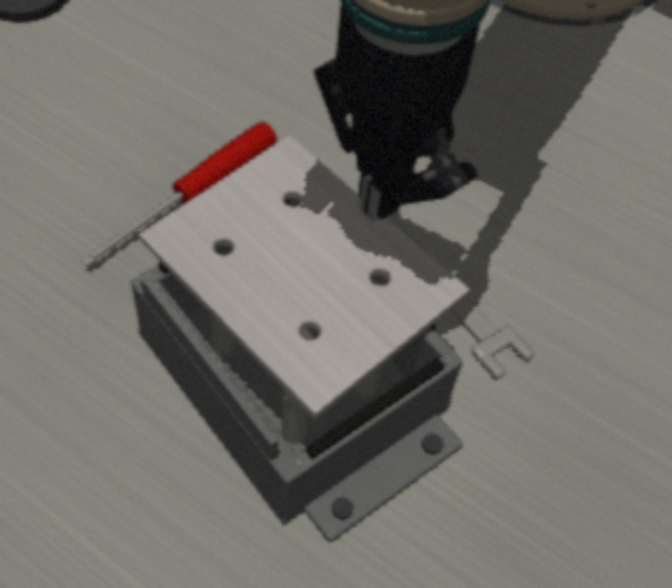

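```bash
python3 - <<'E'
from rig import env
from h import *
c=env.camera("scene")
print("tcp px crop",(proj(c,env.state()["tool_pos"])-[200,120])*2.1)
hs=[(486.2,21.6),(504.5,107.6),(548.8,8.5),(566.7,94.6)]
for z in (89,97,105,120):print(z,((proj(c,[h+(z,) for h in hs])-[200,120])*2.1).round(0).tolist(), [ray(c,p,z).round(0).tolist() for p in [(339,214.8),(381,251.9),(306.2,237.1),(347.6,277.1)]])
E
```

```text
tcp px crop [[372.00874344 241.91528835]]
89 [[292.0, 206.0], [379.0, 285.0], [224.0, 254.0], [310.0, 338.0]] [[[481.0, 17.0]], [[499.0, 105.0]], [[544.0, 4.0]], [[562.0, 91.0]]]
97 [[293.0, 199.0], [380.0, 278.0], [224.0, 247.0], [310.0, 332.0]] [[[486.0, 21.0]], [[504.0, 107.0]], [[548.0, 7.0]], [[566.0, 94.0]]]
105 [[293.0, 192.0], [381.0, 272.0], [223.0, 241.0], [311.0, 325.0]] [[[492.0, 24.0]], [[509.0, 109.0]], [[552.0, 11.0]], [[570.0, 96.0]]]
120 [[294.0, 179.0], [384.0, 259.0], [223.0, 228.0], [312.0, 313.0]] [[[501.0, 31.0]], [[518.0, 114.0]], [[560.0, 18.0]], [[577.0, 101.0]]]
```

The scene crop shows the visible finger ending at the plate's near edge, about (375,213), while the reported TCP projects to (372,242). The wrist camera should settle which is right.

```bash
python3 - <<'E'
from rig import env
from h import *
c=env.camera("wrist")
cv2.imwrite("pics/w1.png",c["image"][:,:,::-1])
s=env.state()
print(c["origin"],rot(c["orientation"]).as_matrix().round(2).tolist(),c["fx"],s["tool_pos"],proj(c,s["tool_pos"]))
hs=[(486.2,21.6),(504.5,107.6),(548.8,8.5),(566.7,94.6)]
print(proj(c,[h+(97,) for h in hs]))
E
```

```text
[406.46084831 102.36455951 264.07705531] [[0.28, 0.92, 0.27], [0.96, -0.27, -0.08], [0.0, 0.28, -0.96]] 387.2102377021081 [474.40989134  82.52813009  84.05602699] [[315.77344555 274.34816715]]
[[202.35290219 339.16204539]
 [383.52557423 326.50833297]
 [221.81787056 445.74261394]
 [387.46143435 434.50242804]]
```

View pics/w1.png

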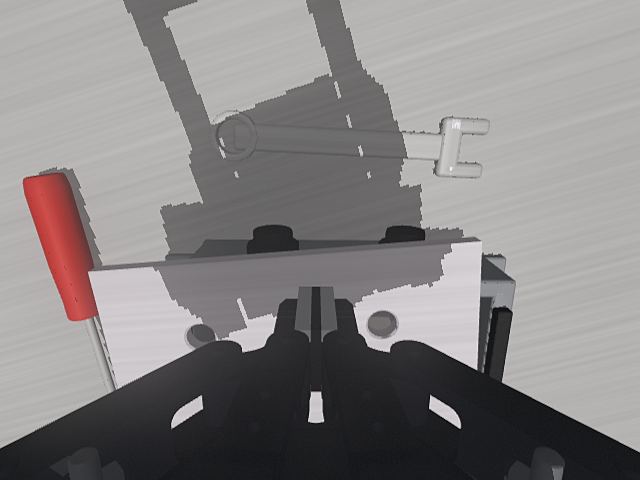

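```bash
python3 - <<'E'
from rig import env
from h import *
w=env.camera("wrist");c=env.camera("scene")
p=env.state()["tool_pos"]
for dz in (0,13,20,28,34): 
  q=p+[0,0,dz]; print(dz,proj(w,q).round(0),((proj(c,q)-[200,120])*2.1).round(0))
# triangulate seen tip: wrist (315,289), scene crop (377,214)
def r(c,u): d=rot(c["orientation"]).apply([(u[0]-c["cx"])/c["fx"],(u[1]-c["cy"])/c["fy"],1]); return np.array(c["origin"]),d/np.linalg.norm(d)
o1,d1=r(w,(315,289));o2,d2=r(c,(200+377/2.1,120+214/2.1))
t=np.linalg.lstsq(np.c_[d1,-d2],o2-o1,rcond=None)[0];print(o1+t[0]*d1,o2+t[1]*d2)
E
```

```text
0 [[316. 274.]] [[372. 242.]]
13 [[316. 284.]] [[374. 231.]]
20 [[316. 291.]] [[375. 225.]]
28 [[316. 298.]] [[376. 218.]]
34 [[316. 304.]] [[377. 213.]]
[470.41827082  83.30989095 111.3101215 ] [470.85290377  81.03996942 111.77512114]
```

The two views put the seen tip at z≈111, about 27 mm above the reported TCP, so the fingers passed over the plate. I'll get the offset from a light touch on the plate between the studs.

```bash
python3 - <<'E'
from rig import env
from h import *
env.servo_line(W(-78,-12,110),speed=150)
env.servo_line(W(-5,-5,110),speed=150)
env.sleep(.2)
hit=env.servo_line(W(-5,-5,70),speed=20,f_stop=3)
s=env.state();print(hit,s["tool_pos"],s["wrist_force"],s["time"])
env.servo_line(W(-5,-5,s["tool_pos"][2]+15),speed=100)
E
```

```text
False [546.3642541   68.60629288  70.1122201 ] [0.31776606 0.32657413 0.01828793] 9.7417
```

```bash
python3 - <<'E'
from rig import env
from h import *
env.servo_line(W(-5,-5,70),speed=100)
env.sleep(.1)
hit=env.servo_line(W(-5,-5,45),speed=20,f_stop=3)
s=env.state();print(hit,s["tool_pos"],s["wrist_force"],s["time"],s["gripper_width"])
a=env.camera("scene")["image"][120:400,200:520]
cv2.imwrite("pics/s2.png",cv2.resize(a,None,fx=2.1,fy=2.1)[:,:,::-1])
E
```

```text
True [546.3538677   68.63251954  60.10701716] [-0.97455507 -0.09390013  4.99479945] 11.1 -0.0015341105813925957
```

View pics/s2.png

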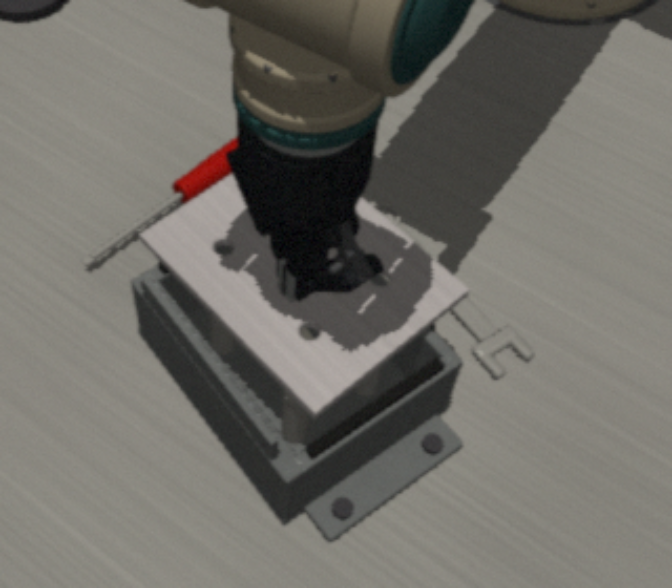

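Contact came at TCP z=60.1 on a plate top at 97. The fingertips at (295,295) touch it directly under the TCP axis, so the true tip is 37 mm above the reported TCP. I'll apply that correction and push.

```bash
cat >> h.py <<'E'
OFF=37.0
_N=np.eye(3);_N[:2,0]=-EY;_N[:2,1]=-EX;_N[2,2]=-1   # fingers closing along housing x
Q2=np.roll(R.from_matrix(_N).as_quat(),1)
def T(x,y,tip): return W(x,y,tip-OFF)
E
python3 - <<'E'
from rig import env
from h import *
for q in(Q2,[-Q2[2],Q2[1],0,0]): print(env.ik(T(-25,-130,86),np.array([Q2[0],Q2[1],Q2[2],Q2[3]])) is not None)
env.servo_line(T(-5,-5,120),speed=150)
env.servo_line(T(-125,-12,120),speed=150)
env.servo_line(T(-125,-12,86),speed=100)
env.sleep(.1)
print(env.servo_line(T(-64,-12,86),speed=30,f_stop=6))
s=env.state();h=H(s["tool_pos"]);print(h,s["wrist_force"],s["time"])
env.servo_line(T(h[0]-20,h[1],86),speed=100)
env.servo_line(T(h[0]-20,h[1],140),speed=150)
env.move_ptp(T(-20,-150,140),Q2)
show(env,97)
E
```

```text
False
False
True
[-86.7 -11.9] [-0.07383447  0.25194336 -0.27338049] 14.2667Traceback (most recent call last):
  File "<stdin>", line 12, in <module>
rig.IKError: the arm cannot take that pose within its joint ranges
```

```bash
cat >> h.py <<'E'
_N[:2,0]=EY;_N[:2,1]=EX
Q2=np.roll(R.from_matrix(_N).as_quat(),1)
E
python3 - <<'E'
from rig import env
from h import *
print(env.ik(T(-25,-130,86),Q2))
env.move_ptp(T(-20,-150,140),Q2)
c=show(env,97)
cv2.imwrite("pics/p2.png",c["image"][:,:,::-1])
E
```

```text
[-1.67273663e-01  6.49387083e-02  1.68360408e+00 -4.44089210e-16
  1.39304986e+00  1.19726337e-01]
 cover [-4.4 -8.3] [153.8 139.5] dyaw 0.069
 t 16.31 tcp [ -20.4 -149.5] 102.5 F [-0.  -0.6 -0.7]
```

View pics/p2.png

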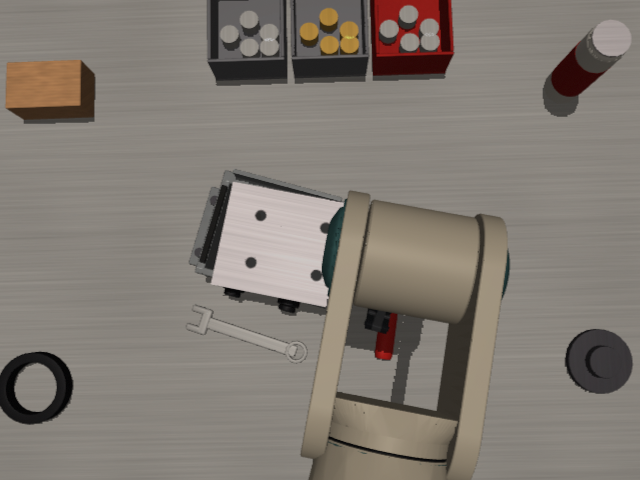

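The cover moved about 16 mm; its right corner touches the flange and the left end lags by 0.07 rad. I'll push further left to square it, then push along.

```bash
python3 - <<'E'
from rig import env
from h import *
env.move_ptp(T(-105,15,140),Q)
env.servo_line(T(-105,15,86),speed=150)
env.sleep(.1)
print(env.servo_line(T(-79,15,86),speed=20,f_stop=9))
s=env.state();h=H(s["tool_pos"]);print(h,s["wrist_force"],s["time"])
env.servo_line(T(h[0]-8,h[1],86),speed=100)
env.servo_line(T(h[0]-20,h[1],140),speed=150)
env.move_ptp(T(-28,-140,140),Q2)
env.servo_line(T(-28,-140,86),speed=150)
env.sleep(.1)
show(env,97,"x")
print(env.servo_line(T(-23,-98.5,86),speed=20,f_stop=6))
s=env.state();h=H(s["tool_pos"]);print(h,s["wrist_force"],s["time"])
env.servo_line(T(h[0],h[1]-15,86),speed=100)
env.servo_line(T(h[0],h[1]-40,130),speed=150)
c=show(env,89,"y"); c=env.camera("scene")
cv2.imwrite("pics/s3.png",c["image"][120:400,200:520,::-1].repeat(2,0).repeat(2,1))
E
```

```text
True
[-85.   15.7] [ 0.14479342 -0.6413316  -0.63594341] 19.0083
x cover [ -1.4 -23.1] [180.1 139.4] dyaw 0.032
x t 21.55 tcp [ -27.1 -139.8] 50.5 F [-0.3 -0.1  0.6]
False
[-22.9 -98.5] [ 0.85600111 -0.13217896  1.21879703] 23.7917
y cover [-0.1 10.3] [162.9 139.4] dyaw -0.001
y t 24.62 tcp [ -23.4 -138.2] 92.0 F [-0.2 -1.2  0.7]
```

View pics/s3.png

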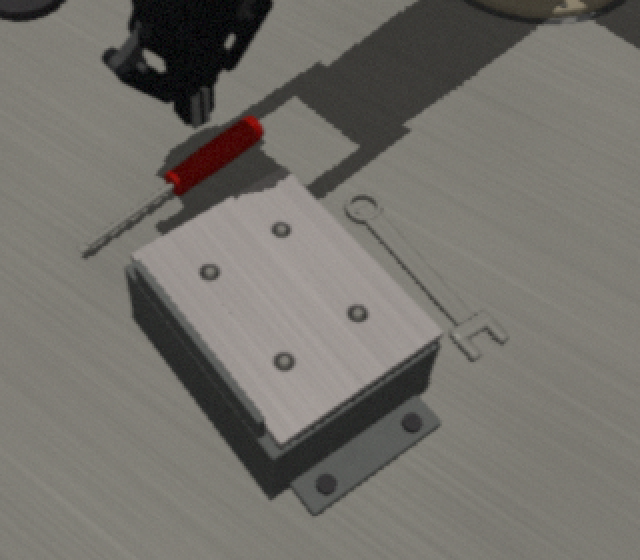

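The plate has dropped over all four studs: a stud shows in each hole at about (281,229), (209,271), (357,313) and (284,361). Next I'll press both ends.

```bash
python3 - <<'E'
from rig import env
from h import *
def press(y):
    env.servo_line(T(-8,y,115),speed=150); env.servo_line(T(-8,y,94),speed=100); env.sleep(.1)
    hit=env.servo_line(T(-8,y,79),speed=20,f_stop=25)
    s=env.state(); print(y,hit,"tip",(s["tool_pos"][2]+OFF).round(1),s["wrist_force"].round(1),round(s["time"],1))
    env.servo_line(T(-8,y,115),speed=100)
for q in(Q2,):
    print(env.ik(T(-8,81,80),Q2) is not None)
env.servo_line(T(-8,-110,125),speed=150)
press(-81); press(81); press(-81)
env.servo_line(T(-8,-81,170),speed=150)
env.move_ptp(T(-150,-200,180),Q2)
c=show(env,83,"end")
m=(c["image"].min(2)>150).astype(np.uint8)
c=env.camera("scene")
cv2.imwrite("pics/s4.png",c["image"][120:400,200:520,::-1].repeat(2,0).repeat(2,1))
E
```

```text
True
-81 True tip 83.4 [-3.2 -0.6  5.9] 26.5
81 True tip 83.2 [-1.5 -0.5  3.9] 29.3
-81 True tip 83.1 [-1.7  1.   4. ] 32.1
end cover [-0.2  2. ] [179.6 139.1] dyaw -0.002
end t 33.89 tcp [-149.4 -199.6] 142.8 F [-0.6  0.2 -0.1]
```

View pics/s4.png

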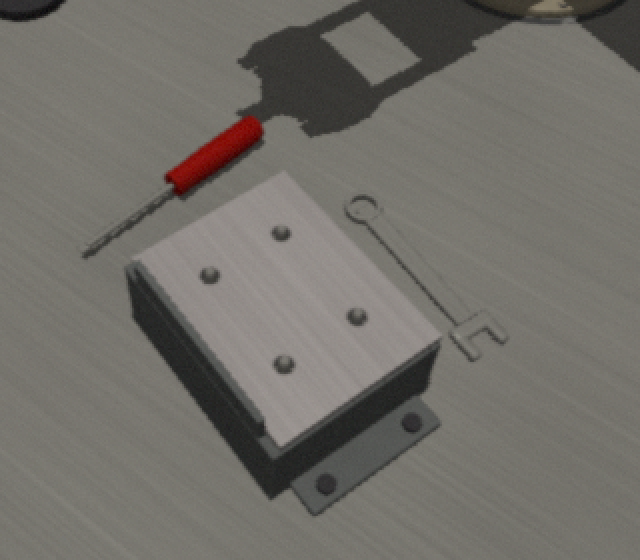

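Both ends bottomed hard at about 83 mm, which is rim plus plate thickness. The plate is flat on the rim and square with the studs showing in all four holes, and the tools have not moved.

```bash
python3 -c "
from rig import env
print(env.job_done())"
```

```text
the job is handed in; nothing more can be done
None
```

The cover is over all four studs and pressed home level on the rim, with the wrench and screwdriver left where they were; I handed the job in at about 34 s of the 51 s allowed, but the hand-in call returned no verdict.

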